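Stack the filter holder and press it home

TASK

Build up the filter holder: with its carriage still up, thread the wide flat metal ring down the post onto the carriage, around the boss, and let go, then thread the flanged collar, flange down, onto the ring and let go. Then push the stack and carriage down the post until the carriage is fully home at the foot, with ring and collar lying flat on one another, and take the hand away. Leave the other things on the bench where they are.

Things in the scene. Friction and masses are not known exactly. Their poses are not given: they have to be found in the camera images.
- holder: filter holder, fixed to the bench: round white foot 140 mm across, 42 mm high, with an upright steel post of 18 mm diameter in its middle; a short outlet stub 98 mm out along its -x. Origin at the centre of the foot's underside, z up.
- post_tip (a point): top of the post, 158 mm above the bench, on the post's axis; the top 13 mm of the post tapers to 8 mm diameter.
- carriage (a joint): the steel carriage, a disc 90 mm across and 14 mm thick that slides on the post and stays where it is left by the drag of its seal (a push of about 5 to 12 N moves it). 0 = fully up, 0.040 m = home, almost on the foot; grows as it goes down.
- seat (a point): centre of the carriage's top face, on the post's axis, z up; 99 mm above the bench at joint 0, 59 mm at home. A round boss of 30 mm diameter, 14 mm high, with a 3 mm bevel at its top, rises from this face around the post.
- wide_ring: plain flat aluminium ring, 64 mm outside, 34 mm bore, 20 mm high; goes on first, around the boss. Lies flat on the bench. Origin at the centre of its underside, z along its axis.
- wide_ring_center (a point): centre of the wide ring, half-way up (10 mm).
- collar: flanged aluminium collar, 22 mm bore right through, 40 mm high: flange 64 mm across and 10 mm thick at the bottom, neck 48 mm across above it; too narrow in the bore for the boss, so goes on second and sits flange down on the wide ring. Stands flange down on the bench. Origin at the centre of its underside (the flange), z along its axis, up.
- bottle_a: brown glass bottle, blue cap, 72 mm across, 150 mm high. A bystander; origin at the centre of its underside.
- bottle_b: smaller brown glass bottle, blue cap, 66 mm across, 130 mm high. A bystander; origin at the centre of its underside.
- beaker: open glass beaker, 72 mm across, 90 mm high. A bystander; origin at the centre of its underside.
- cork_ring: cork flask ring lying flat, 90 mm across, 56 mm bore, 25 mm high (not part of the stack). A bystander; origin at the centre of its underside.
- dish: shallow white ceramic dish, 84 mm across, 16 mm high. A bystander; origin at the centre of its underside.
- spatula: thin steel laboratory spatula lying flat, 180 mm long. A bystander; origin at the centre of its underside at mid length.
Not all that is in view belongs to the job. Leave any black or red look-alike of the wide_ring alone.

How it is judged:
By the outcome, as a careful person would: the job done as asked, in the order asked, and still so for the second after the job is handed in, with the robot touching nothing.
It also fails if it takes over 70 s, if anything falls off the work surface, if the arm or the gripper's body presses on something with over 40 N, if the wrist force passes 120 N, or if a joint passes its speed limit or range.

ROBOT

A 6-joint arm with a two-finger parallel gripper is mounted at the origin on the work surface. World frame = base frame: x ahead of the robot, y to its left, z up, the work surface at z = 0. Lengths are in m, angles in degrees, forces in N, time in s.
With the tool pointing down it reaches from about 0.35 to 0.925 m from the base axis. Payload 6.4 kg.
Tool frame: the origin (TCP) lies between the finger pads; the fingertips stand 8 mm ahead of it and the grasp point (between the pads) lies 11 mm behind it; z points along the fingers, y is the direction in which the jaws open and shut (so a half turn about z gives the same grasp; the last joint's range is limited). The gripper opens to 94 mm and grips with 3 to 60 N. Pads are 16 mm wide; open, the fingers measure 119 mm over their backs; the gripper's body (75 mm by 177 mm) begins 78 mm behind the grasp point.
Start: joints at [64.452, 14.043, 89.255, -0, 76.702, -9.975], TCP at [0.174, 0.626, 0.213] pointing down, gripper open.
Joint ranges: [-179.41, 179.41], [-58.25, 129.5], [7.25, 145.43], [-54.29, 234.29], [11.92, 165.04], [-157.13, 157.13]. Speed limits (degrees/s): [147.25, 147.25, 180, 180, 180, 180].

INTERFACE

Orientations are given as a 3x3 rotation matrix whose columns are the frame's x, y, z axes.
In Python, from cell import env, get_image, workorder, boxes_of gives the robot as it stands.
- The arm moves only by the tool move_arm, never from a script. Its argument "increments" is a list of rows, each an object of numbers: "claw": the closure, from 0 (fully open) to 1 (shut); "x", "y", "z": the shift along the world's x, y, z in mm; "rx", "ry", "rz": the turn, a rotation vector about the world's x, y, z in degrees. A call has 1 to 20 rows; each row shifts and turns the commanded pose from where the row before left it; what a row does not reach is not made up. A row lasts 1/8 s, in which the tool goes at most 62.5 mm and 10.7 degrees, less where a joint would pass 70% of its speed; a pose out of reach is approached as far as the arm can. A call is refused whole if a number of a shift passes 62.5 or a number of a turn 10.7, either way. A call with a gripper value outside its range is refused whole. The fingers move at their own pace and stop on an object; "force" is the grip in N (left out, the last holds). Time passes only in rows, so rows that do not move let the fingers close. It gives the time, the measured TCP pose, the force and the opening at its end, in the units of the state.
- env.sense(): the state, without advancing time (a new reading comes with each control period).
- get_image(name): name is "scene" or "top"; returns a dict with "image" (400x640x3 uint8, blue, green, red), "K" (3x3 intrinsics, pixels), "pose" (4x4, takes a point from camera to world coordinates). Camera axes: x right, y up, looking along -z (the intrinsics and any distortion apply to the point x, -y, -z); pixel columns grow to the right and rows downward; lengths in m; the calibration is good to about 2 mm. A picture is of the moment at which its call begins. There is no depth.
- workorder.close_job(): hands the job in, once; it reports no verdict.
Trained networks look in a picture, given as the dict that the camera call returned (one of the last four; its "shot" number tells which), for a name from the list of things; names that differ only in an ending like _2 or _b are one class to them, and where a whole thing is asked for, a point or a joint stands for the part that bears it (a point fixed in the world has none). Each returns a list of dicts, best first, with "conf" (0 to 1); they miss things now and then, are a little off and sometimes report something else, mostly with a low value. They report only what shows in the picture. A call takes as long as a camera call. They do not tell look-alikes from the thing itself.
- boxes_of(picture, label): "at" ([x, y, z] in m, in the coordinates of the camera as it stood for that picture, good to about 4 mm: the middle of the surface that is visible of it).
The state is a dict: "clock": time; "joint_positions": joint angles; "dq": joint speeds; "joint_torque": joint torques, N m; "tool_pos": TCP position; "tcp_rot": TCP orientation; "contact_force": force on the tool from outside, world axes, zero at the start; "wrist_torque": the same for the moment, N m; "width": opening from 0.0 (shut) to 1.0 (fully open).
Only numpy, scipy, OpenCV 4.12 (cv2) and the standard library are available. Lean on these libraries where they do the work, as an engineer would, in place of code of your own. Each camera call takes 0.05 s, during which the arm holds its last target. There are 200 camera calls.

## Working session

There is one attempt and no reset: what is moved stays moved. The work goes in short steps, Python scripts to look and compute and a tool call to move; the robot and the scene stay as the last step left them, time stands still between calls to the robot, and variables do not carry over. Pictures are saved under pics/ and viewed, about 8 in all and at most 12, crops included, and the job is handed in when it is done.

Besides the shell and the picture viewer there is one more tool, called after "Call:" in YAML: its name, and indented under it one key for each argument. move_arm: Moves the arm, as the interface text tells. Its arguments: {"type":"object","properties":{"increments":{"type":"array","items":{"type":"object","properties":{"claw":{"type":"number"},"x":{"type":"number"},"y":{"type":"number"},"z":{"type":"number"},"rx":{"type":"number"},"ry":{"type":"number"},"rz":{"type":"number"}}}},"force":{"type":"number"}},"required":["increments"]}

```bash
mkdir -p pics; cat > h.py <<'E'
import numpy as np, cv2
from cell import env, get_image, workorder, boxes_of
def world(p,at): return (np.array(p["pose"])@np.r_[at,1])[:3]
def ray(p,u,v,z):
    K=np.array(p["K"]);T=np.array(p["pose"]);d=np.linalg.inv(K)@[u,v,1];d=T[:3,:3]@[d[0],-d[1],-d[2]]
    o=T[:3,3];return o+d*(z-o[2])/d[2]
def pix(p,X):
    K=np.array(p["K"]);T=np.array(p["pose"]);c=T[:3,:3].T@(np.array(X)-T[:3,3]);q=K@[c[0],-c[1],-c[2]];return q[:2]/q[2]
E
python3 - <<'E'
from h import *
ims=[]
for n in("scene","top"):
    p=get_image(n);ims.append(p["image"]);print(n,np.round(p["pose"],3).tolist(),np.round(p["K"],1).tolist(),p.keys())
    for l in("holder","carriage","wide_ring","collar","bottle_a","beaker","cork_ring","dish","spatula"):
        print(l,[(np.round(world(p,b["at"]),3).tolist(),np.round(pix(p,world(p,b["at"]))).tolist(),round(b["conf"],2)) for b in boxes_of(p,l)])
    cv2.imwrite(f"pics/{n}1.png",p["image"])
s=env.sense();print(s)
E
```

```text
scene [[0.089, -0.803, 0.589, 1.08], [0.996, 0.081, -0.04, -0.069], [-0.016, 0.59, 0.807, 0.809], [0.0, 0.0, 0.0, 1.0]] [[395.5, 0.0, 323.7], [0.0, 395.5, 200.9], [0.0, 0.0, 1.0]] dict_keys(['image', 'K', 'pose', 'shot'])
holder [([0.484, 0.277, 0.042], [446.0, 179.0], 0.96)]
carriage [([0.479, 0.282, 0.098], [453.0, 162.0], 0.68), ([0.395, -0.081, 0.012], [301.0, 171.0], 0.35)]
wide_ring [([0.52, -0.378, 0.023], [180.0, 217.0], 0.86), ([0.355, -0.265, 0.021], [231.0, 163.0], 0.67), ([0.455, -0.273, 0.019], [226.0, 193.0], 0.65), ([0.477, 0.281, 0.097], [452.0, 162.0], 0.53)]
collar [([0.653, 0.015, 0.031], [350.0, 250.0], 0.83)]
bottle_a [([0.456, -0.274, 0.022], [225.0, 193.0], 0.73), ([0.761, -0.217, 0.103], [237.0, 292.0], 0.66), ([0.77, 0.133, 0.091], [419.0, 282.0], 0.6)]
beaker [([0.688, 0.256, 0.058], [464.0, 248.0], 0.93)]
cork_ring [([0.415, 0.068, 0.028], [358.0, 168.0], 0.73)]
dish [([0.392, -0.08, 0.012], [301.0, 170.0], 0.97)]
spatula [([0.669, -0.17, 0.006], [268.0, 269.0], 0.77)]
top [[0.011, 0.992, -0.124, 0.444], [-1.0, 0.009, -0.014, -0.031], [-0.013, 0.124, 0.992,
[... 820 characters left out ...]
 1.18045039e-03,
        7.67031768e+01, -9.97733353e+00]), 'dq': array([ 0.07310899, -0.00792372,  0.06019884,  0.05276903,  0.03803046,
       -0.03082296]), 'joint_torque': array([ 1.59245519e-04, -4.15839422e+01, -3.14876461e+01,  6.86117727e-02,
        2.88110896e-02, -8.33864135e-06]), 'tool_pos': array([0.17451736, 0.62615928, 0.21347577]), 'tcp_rot': array([[-9.63291563e-01,  2.68457377e-01, -1.44903781e-05],
       [ 2.68457377e-01,  9.63291564e-01,  1.61770334e-05],
       [ 1.83013029e-05,  1.16931508e-05, -1.00000000e+00]]), 'contact_force': array([ 0.35106609, -0.9429292 ,  0.87631446]), 'wrist_torque': array([-0.03146452,  0.05031036,  0.0002562 ]), 'width': 1.000577609179694}
```

View pics/scene1.png

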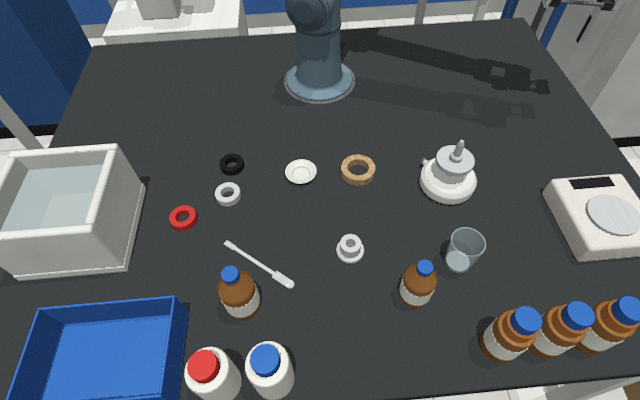

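View pics/top1.png

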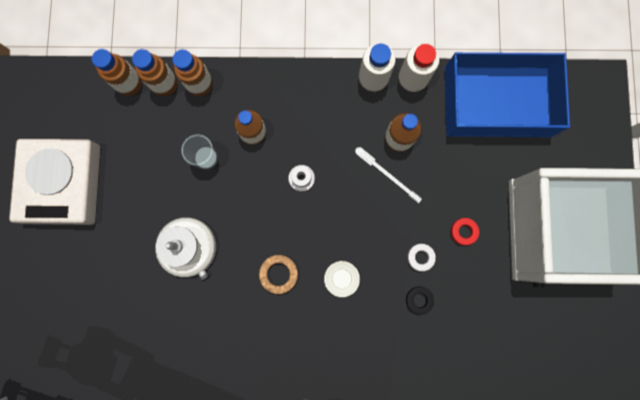

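The scene view shows three ring candidates. They are red at (183,217), black at (231,163) and plain aluminium at (227,193) in scene, which is (421,257) in top. The aluminium one fits the description. The collar is at (350,248) scene / (301,177) top, and the holder is at (450,170) / (185,247). Next I'll make the confirming crop and take precise measurements.

```bash
python3 - <<'E'
from h import *
def crop(im,u,v,r=33): return cv2.resize(im[v-r:v+r,u-r:u+r],(264,264),interpolation=cv2.INTER_CUBIC)
P={n:get_image(n) for n in("scene","top")}
rows=[]
for n,c in(("scene",[(227,193),(350,248),(450,165)]),("top",[(421,257),(301,177),(185,247)])):
    im=P[n]["image"];rows.append(np.hstack([crop(im,*q) for q in c]))
    for (u,v),z,nm in zip(c[:2],(0.02,0.04),("ring","collar")):
        r=24;g=cv2.cvtColor(im[v-r:v+r,u-r:u+r],cv2.COLOR_BGR2GRAY);_,m=cv2.threshold(g,90,255,0)
        cs,h=cv2.findContours(m,cv2.RETR_CCOMP,cv2.CHAIN_APPROX_NONE)
        for k,q in enumerate(cs):
            if len(q)>=12:
                e=cv2.fitEllipse(q);print(n,nm,"hole" if h[0][k][3]>=0 else "outer",np.round(e,1).tolist() if 0 else (np.round(e[0],1)+[u-r,v-r],np.round(e[1],1)),np.round(ray(P[n],e[0][0]+u-r,e[0][1]+v-r,z),4))
cv2.imwrite("pics/crop.png",np.vstack(rows))
E
```

```text
scene ring outer (array([227.5, 193.7]), array([23.9, 26. ])) [ 0.4572 -0.2694  0.02  ]
scene ring hole (array([227.3, 193.6]), array([ 5.9, 11.8])) [ 0.457  -0.2698  0.02  ]
scene collar outer (array([349.9, 248.5]), array([27. , 29.5])) [0.6545 0.0148 0.04  ]
top ring outer (array([421.4, 256.9]), array([27.4, 28.3])) [ 0.4495 -0.2695  0.02  ]
top ring hole (array([421.4, 256.9]), array([13.1, 13.6])) [ 0.4495 -0.2695  0.02  ]
top collar outer (array([301.1, 177.4]), array([26.3, 26.6])) [0.6344 0.0174 0.04  ]
top collar hole (array([300.8, 175.7]), array([7.4, 8.4])) [0.6385 0.0183 0.04  ]
```

View pics/crop.png

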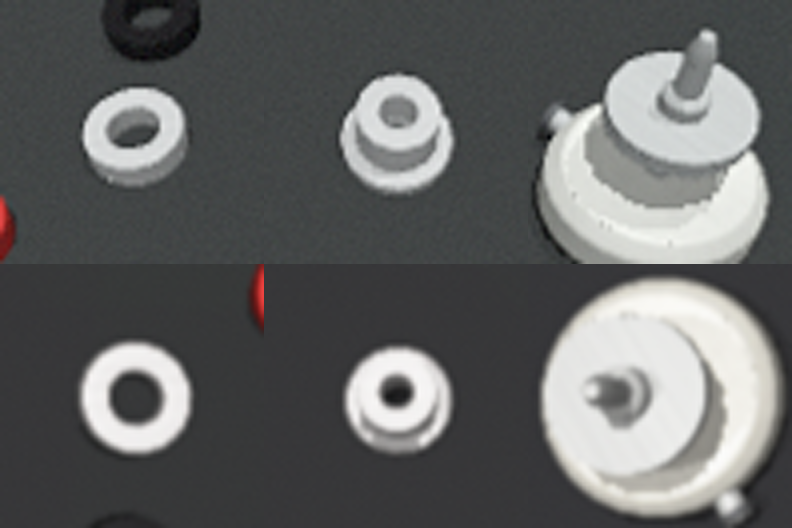

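The crop confirms the target: the middle plain aluminium ring, with the black ring above it and the red one at the edge. The collar and the holder with its carriage up also show clearly. The two views disagree by a few mm under the simple ellipse fit, so I'll fit full silhouettes in both cameras.

```bash
cat >> h.py <<'E'
from scipy.optimize import minimize
MODELS=dict(ring=[[(.032,0),(.032,.02)]],collar=[[(.032,0),(.032,.01)],[(.024,.01),(.024,.04)]],
 holder=[[(.07,0),(.07,.042)],[(.045,.085),(.045,.099)],[(.009,.1),(.009,.145),(.004,.158)]])
S=8
def render(p,parts,x,y,z,u0,v0,r):
    m=np.zeros((2*r*S,2*r*S),np.uint8);t=np.linspace(0,2*np.pi,60)
    for c in parts:
        q=np.array([pix(p,(x+R*np.cos(a),y+R*np.sin(a),z+h)) for R,h in c for a in t])
        q=((q-[u0-r,v0-r]+.5)*S).astype(np.float32)
        cv2.fillConvexPoly(m,np.round(cv2.convexHull(q)).astype(np.int32),255)
    return m
def fit(p,nm,u,v,r,x0,z=0,thr=95):
    g=cv2.cvtColor(p["image"][v-r:v+r,u-r:u+r],cv2.COLOR_BGR2GRAY)
    g=cv2.resize(g,None,fx=S,fy=S,interpolation=cv2.INTER_LINEAR);m=((g>thr)*255).astype(np.uint8)
    n,l,st,_=cv2.connectedComponentsWithStats(m);k=1+np.argmax(st[1:,4]);m=((l==k)*255).astype(np.uint8)
    cs,_=cv2.findContours(m,cv2.RETR_EXTERNAL,cv2.CHAIN_APPROX_NONE);m=cv2.drawContours(m*0,cs,-1,255,-1)
    f=lambda q:np.count_nonzero(m!=render(p,MODELS[nm],q[0],q[1],z,u,v,r))/np.count_nonzero(m)
    o=minimize(f,x0,method="Nelder-Mead",options=dict(initial_simplex=np.array(x0)+[[0,0],[.01,0],[0,.01]],xatol=1e-4))
    return np.round(o.x,4),round(o.fun,3)
E
python3 - <<'E'
from h import *
P={n:get_image(n) for n in("scene","top")}
for nm,a,b,r,x0 in(("ring",(227,193),(421,257),22,(.452,-.27)),("collar",(350,248),(301,177),24,(.64,.016)),("holder",(450,170),(185,247),44,(.475,.28))):
    for n,c in(("scene",a),("top",b)):
        for thr in(80,110): print(nm,n,thr,fit(P[n],nm,*c,r,x0,thr=thr))
E
```

```text
ring scene 80 (array([ 0.4484, -0.2724]), np.float64(0.043))
ring scene 110 (array([ 0.4481, -0.272 ]), np.float64(0.058))
ring top 80 (array([ 0.4486, -0.2711]), np.float64(0.069))
ring top 110 (array([ 0.45 , -0.271]), np.float64(0.032))
collar scene 80 (array([0.6382, 0.018 ]), np.float64(0.042))
collar scene 110 (array([0.6374, 0.018 ]), np.float64(0.034))
collar top 80 (array([0.6403, 0.0177]), np.float64(0.096))
collar top 110 (array([0.6405, 0.019 ]), np.float64(0.034))
holder scene 80 (array([0.4619, 0.2937]), np.float64(0.049))
holder scene 110 (array([0.4604, 0.2941]), np.float64(0.07))
holder top 80 (array([0.4677, 0.2907]), np.float64(0.051))
holder top 110 (array([0.4676, 0.2888]), np.float64(0.074))
```

```bash
python3 - <<'E'
from h import *
P={n:get_image(n) for n in("scene","top")}
print(ray(P["scene"],461.3,140,.158),ray(P["top"],168.6,244.6,.158))
for q in((.464,.291),(.461,.294),(.467,.29)):print([np.round(pix(P[n],(*q,z)),1) for n in P for z in(.158,.113)])
# brightness peak detection crop of post, large
def crop(p,u,v,r=16): return cv2.resize(p["image"][v-r:v+r,u-r:u+r],(384,384),interpolation=cv2.INTER_CUBIC)
A=crop(P["scene"],458,152);B=crop(P["top"],177,246)
for im,p,u,v in((A,P["scene"],458,152),(B,P["top"],177,246)):
    for R,z,c in((.004,.158,(0,0,255)),(.015,.113,(0,255,0)),(.045,.099,(255,0,0))):
        q=np.array([pix(p,(.464+R*np.cos(t),.291+R*np.sin(t),z)) for t in np.linspace(0,6.28,40)])
        cv2.polylines(im,[np.int32((q-[u-16,v-16]+.5)*12)],True,c,1)
cv2.imwrite("pics/post.png",np.hstack([A,B]))
E
```

```text
[0.4649228  0.29063419 0.158     ] [0.46878245 0.28952241 0.158     ]
[array([461.3, 139.7]), array([456.3, 153.3]), array([167.8, 246.9]), array([174.2, 247.4])]
[array([462.2, 138.7]), array([457.2, 152.2]), array([166.3, 248.3]), array([172.8, 248.7])]
[array([461.3, 140.7]), array([456.3, 154.2]), array([168.3, 245.4]), array([174.7, 246. ])]
```

View pics/post.png

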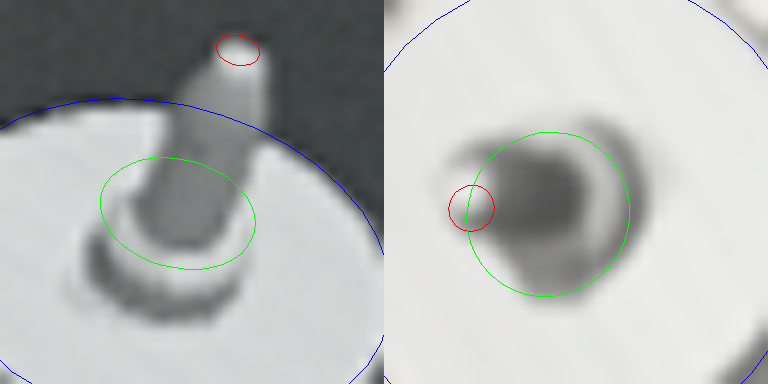

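Call:
move_arm:
  increments:
    - {"claw": 0, "x": 28.6, "y": -45.6, "z": 5}
    - {"x": 28.6, "y": -45.6, "z": 5}
    - {"x": 28.6, "y": -45.6, "z": 5}
    - {"x": 28.6, "y": -45.6, "z": 5}
    - {"x": 28.6, "y": -45.6, "z": 5}
    - {"x": 28.6, "y": -45.6, "z": 5}
    - {"x": 28.6, "y": -45.6, "z": 5}
    - {"x": 28.6, "y": -45.6, "z": 5}
    - {"x": 28.6, "y": -45.6, "z": 5}
    - {"x": 28.6, "y": -45.6, "z": 5}
    - {"x": -1.4, "y": -55.2}
    - {"x": -1.4, "y": -55.2}
    - {"x": -1.4, "y": -55.2}
    - {"x": -1.4, "y": -55.2}
    - {"x": -1.4, "y": -55.2}
    - {"x": -1.4, "y": -55.2}
    - {"x": -1.4, "y": -55.2}
    - {"x": -1.4, "y": -55.2}
    - {}
    - {}

```text
schema error: expected keys claw, x, y, z, rx, ry, rz
```

The overlay for (0.464, 0.291) is close. In scene the tip sits at about (461.5,140), and in top at about (168,245.5), so I'll use a post position of about (0.4655, 0.2905).

Call:
move_arm:
  increments:
    - {"claw": 0, "x": 28.6, "y": -45.6, "z": 5, "rx": 0, "ry": 0, "rz": 0}
    - {"claw": 0, "x": 28.6, "y": -45.6, "z": 5, "rx": 0, "ry": 0, "rz": 0}
    - {"claw": 0, "x": 28.6, "y": -45.6, "z": 5, "rx": 0, "ry": 0, "rz": 0}
    - {"claw": 0, "x": 28.6, "y": -45.6, "z": 5, "rx": 0, "ry": 0, "rz": 0}
    - {"claw": 0, "x": 28.6, "y": -45.6, "z": 5, "rx": 0, "ry": 0, "rz": 0}
    - {"claw": 0, "x": 28.6, "y": -45.6, "z": 5, "rx": 0, "ry": 0, "rz": 0}
    - {"claw": 0, "x": 28.6, "y": -45.6, "z": 5, "rx": 0, "ry": 0, "rz": 0}
    - {"claw": 0, "x": 28.6, "y": -45.6, "z": 5, "rx": 0, "ry": 0, "rz": 0}
    - {"claw": 0, "x": 28.6, "y": -45.6, "z": 5, "rx": 0, "ry": 0, "rz": 0}
    - {"claw": 0, "x": 28.6, "y": -45.6, "z": 5, "rx": 0, "ry": 0, "rz": 0}
    - {"claw": 0, "x": -1.4, "y": -55.2, "z": 0, "rx": 0, "ry": 0, "rz": 0}
    - {"claw": 0, "x": -1.4, "y": -55.2, "z": 0, "rx": 0, "ry": 0, "rz": 0}
    - {"claw": 0, "x": -1.4, "y": -55.2, "z": 0, "rx": 0, "ry": 0, "rz": 0}
    - {"claw": 0, "x": -1.4, "y": -55.2, "z": 0, "rx": 0, "ry": 0, "rz": 0}
    - {"claw": 0, "x": -1.4, "y": -55.2, "z": 0, "rx": 0, "ry": 0, "rz": 0}
    - {"claw": 0, "x": -1.4, "y": -55.2, "z": 0, "rx": 0, "ry": 0, "rz": 0}
    - {"claw": 0, "x": -1.4, "y": -55.2, "z": 0, "rx": 0, "ry": 0, "rz": 0}
    - {"claw": 0, "x": -1.4, "y": -55.2, "z": 0, "rx": 0, "ry": 0, "rz": 0}
    - {"claw": 0, "x": 0, "y": 0, "z": 0, "rx": 0, "ry": 0, "rz": 0}
    - {"claw": 0, "x": 0, "y": 0, "z": 0, "rx": 0, "ry": 0, "rz": 0}

```text
clock: 3.8
tool_pos: [0.4492, -0.2711, 0.2633]
tcp_rot: [[-0.963, 0.269, -0.0], [0.269, 0.963, 0.001], [0.0, 0.001, -1.0]]
contact_force: [-0.2, 0.0, -0.5]
width: 1.002
```

Call:
move_arm:
  force: 25
  increments:
    - {"claw": 0, "x": 0, "y": 0, "z": -55, "rx": 0, "ry": 0, "rz": 0}
    - {"claw": 0, "x": 0, "y": 0, "z": -55, "rx": 0, "ry": 0, "rz": 0}
    - {"claw": 0, "x": 0, "y": 0, "z": -50, "rx": 0, "ry": 0, "rz": 0}
    - {"claw": 0, "x": 0, "y": 0, "z": -40, "rx": 0, "ry": 0, "rz": 0}
    - {"claw": 0, "x": 0, "y": 0, "z": -25, "rx": 0, "ry": 0, "rz": 0}
    - {"claw": 0, "x": 0, "y": 0, "z": -18, "rx": 0, "ry": 0, "rz": 0}
    - {"claw": 0, "x": 0, "y": 0, "z": -8, "rx": 0, "ry": 0, "rz": 0}
    - {"claw": 0, "x": 0, "y": 0, "z": 0, "rx": 0, "ry": 0, "rz": 0}
    - {"claw": 1, "x": 0, "y": 0, "z": 0, "rx": 0, "ry": 0, "rz": 0}
    - {"claw": 1, "x": 0, "y": 0, "z": 0, "rx": 0, "ry": 0, "rz": 0}
    - {"claw": 1, "x": 0, "y": 0, "z": 0, "rx": 0, "ry": 0, "rz": 0}
    - {"claw": 1, "x": 0, "y": 0, "z": 0, "rx": 0, "ry": 0, "rz": 0}
    - {"claw": 1, "x": 0, "y": 0, "z": 0, "rx": 0, "ry": 0, "rz": 0}
    - {"claw": 1, "x": 0, "y": 0, "z": 0, "rx": 0, "ry": 0, "rz": 0}

```text
clock: 5.55
tool_pos: [0.4495, -0.2716, 0.0128]
tcp_rot: [[-0.963, 0.269, 0.0], [0.269, 0.963, -0.0], [-0.0, -0.0, -1.0]]
contact_force: [-0.8, 0.3, 3.7]
width: 0.665
```

Call:
move_arm:
  increments:
    - {"claw": 1, "x": 0, "y": 0, "z": 5, "rx": 0, "ry": 0, "rz": 0}
    - {"claw": 1, "x": 0, "y": 0, "z": 25, "rx": 0, "ry": 0, "rz": 0}
    - {"claw": 1, "x": 0, "y": 0, "z": 50, "rx": 0, "ry": 0, "rz": 0}
    - {"claw": 1, "x": 0, "y": 0, "z": 50, "rx": 0, "ry": 0, "rz": 0}
    - {"claw": 1, "x": 0, "y": 0, "z": 50, "rx": 0, "ry": 0, "rz": 0}
    - {"claw": 1, "x": 0, "y": 0, "z": 40, "rx": 0, "ry": 0, "rz": 0}
    - {"claw": 1, "x": 2, "y": 50, "z": 10, "rx": 0, "ry": 0, "rz": 0}
    - {"claw": 1, "x": 2, "y": 56, "z": 0, "rx": 0, "ry": 0, "rz": 0}
    - {"claw": 1, "x": 2, "y": 56, "z": 0, "rx": 0, "ry": 0, "rz": 0}
    - {"claw": 1, "x": 2, "y": 56, "z": 0, "rx": 0, "ry": 0, "rz": 0}
    - {"claw": 1, "x": 2, "y": 56, "z": 0, "rx": 0, "ry": 0, "rz": 0}
    - {"claw": 1, "x": 2, "y": 56, "z": 0, "rx": 0, "ry": 0, "rz": 0}
    - {"claw": 1, "x": 2, "y": 56, "z": 0, "rx": 0, "ry": 0, "rz": 0}
    - {"claw": 1, "x": 2, "y": 56, "z": 0, "rx": 0, "ry": 0, "rz": 0}
    - {"claw": 1, "x": 0, "y": 56, "z": 0, "rx": 0, "ry": 0, "rz": 0}
    - {"claw": 1, "x": 0, "y": 56, "z": 0, "rx": 0, "ry": 0, "rz": 0}
    - {"claw": 1, "x": 0, "y": 8, "z": 0, "rx": 0, "ry": 0, "rz": 0}
    - {"claw": 1, "x": 0, "y": 0, "z": 0, "rx": 0, "ry": 0, "rz": 0}
    - {"claw": 1, "x": 0, "y": 0, "z": 0, "rx": 0, "ry": 0, "rz": 0}

```text
clock: 7.92
tool_pos: [0.4654, 0.2894, 0.2422]
tcp_rot: [[-0.963, 0.27, -0.0], [0.27, 0.963, -0.001], [0.0, -0.001, -1.0]]
contact_force: [0.2, 0.8, -1.9]
width: 0.665
```

```bash
python3 - <<'E'
from h import *
P={n:get_image(n) for n in("scene","top")}
s=env.sense();print(s["tool_pos"],s["width"],s["contact_force"])
o=[]
x,y,z=s["tool_pos"];zb=z-.0125
for n in P:
    p=P[n];u,v=np.int32(pix(p,(x,y,zb-.03)));r=60;v=min(max(v,r),399-r);u=max(u,r)
    c=cv2.resize(p["image"][v-r:v+r,u-r:u+r],(400,400),interpolation=cv2.INTER_CUBIC);k=400/(2*r)
    for R,h in((.032,0),(.032,.02),(.017,0)):
        q=np.array([pix(p,(x+R*np.cos(t),y+R*np.sin(t),zb+h)) for t in np.linspace(0,6.28,40)])
        cv2.polylines(c,[np.int32((q-[u-r,v-r]+.5)*k)],True,(0,0,255) if h==0 else (0,255,0),1)
    o.append(c)
cv2.imwrite("pics/held.png",np.hstack(o))
E
```

```text
[0.46553241 0.28938614 0.24248783] 0.6665165501745122 [ 0.23173231 -0.16801653 -2.77138305]
```

View pics/held.png

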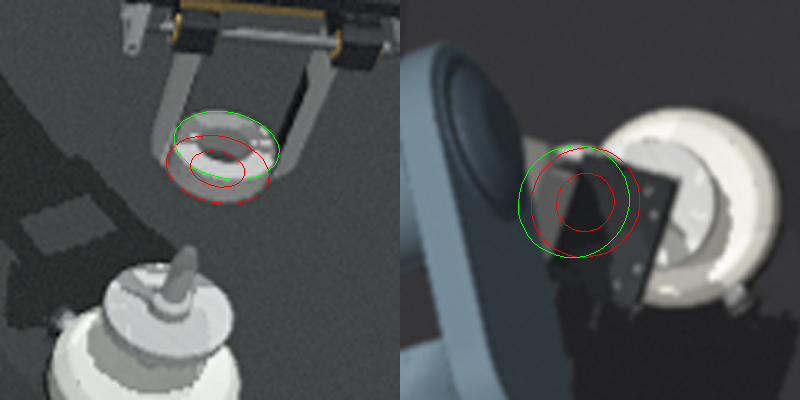

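The scene crop shows the ring held level between the fingers at about (222,150), matching the model to about 1 mm. The arm hides it from the top camera. I'll shift 1 mm in y and descend to just above the boss.

Call:
move_arm:
  increments:
    - {"claw": 1, "x": 0, "y": 1, "z": -25, "rx": 0, "ry": 0, "rz": 0}
    - {"claw": 1, "x": 0, "y": 0, "z": -25, "rx": 0, "ry": 0, "rz": 0}
    - {"claw": 1, "x": 0, "y": 0, "z": -20, "rx": 0, "ry": 0, "rz": 0}
    - {"claw": 1, "x": 0, "y": 0, "z": -20, "rx": 0, "ry": 0, "rz": 0}
    - {"claw": 1, "x": 0, "y": 0, "z": -15, "rx": 0, "ry": 0, "rz": 0}
    - {"claw": 1, "x": 0, "y": 0, "z": -8, "rx": 0, "ry": 0, "rz": 0}
    - {"claw": 1, "x": 0, "y": 0, "z": 0, "rx": 0, "ry": 0, "rz": 0}

```text
clock: 8.9
tool_pos: [0.4652, 0.2913, 0.1292]
tcp_rot: [[-0.963, 0.269, -0.001], [0.269, 0.963, -0.0], [0.0, -0.0, -1.0]]
contact_force: [-1.1, -0.7, -1.0]
width: 0.663
```

Call:
move_arm:
  increments:
    - {"claw": 1, "x": 0, "y": 0, "z": -2, "rx": 0, "ry": 0, "rz": 0}
    - {"claw": 1, "x": 0, "y": 0, "z": -2, "rx": 0, "ry": 0, "rz": 0}
    - {"claw": 1, "x": 0, "y": 0, "z": 0, "rx": 0, "ry": 0, "rz": 0}

```text
clock: 9.28
tool_pos: [0.4653, 0.2916, 0.1256]
tcp_rot: [[-0.963, 0.268, 0.0], [0.268, 0.963, 0.0], [-0.0, 0.0, -1.0]]
contact_force: [-0.2, -0.5, -2.3]
width: 0.667
```

Call:
move_arm:
  increments:
    - {"claw": 1, "x": 0, "y": -0.7, "z": -1, "rx": 0, "ry": 0, "rz": 0}
    - {"claw": 1, "x": 0, "y": 0, "z": -1.5, "rx": 0, "ry": 0, "rz": 0}
    - {"claw": 1, "x": 0, "y": 0, "z": 0, "rx": 0, "ry": 0, "rz": 0}

```text
clock: 9.65
tool_pos: [0.4652, 0.2908, 0.1228]
tcp_rot: [[-0.963, 0.268, -0.0], [0.268, 0.963, -0.0], [0.0, -0.0, -1.0]]
contact_force: [-0.1, 0.3, -2.5]
width: 0.665
```

Call:
move_arm:
  increments:
    - {"claw": 1, "x": 0, "y": 0, "z": -1.5, "rx": 0, "ry": 0, "rz": 0}
    - {"claw": 1, "x": 0, "y": 0, "z": -1, "rx": 0, "ry": 0, "rz": 0}
    - {"claw": 1, "x": 0, "y": 0, "z": 0, "rx": 0, "ry": 0, "rz": 0}

```text
clock: 10.02
tool_pos: [0.4653, 0.2908, 0.1204]
tcp_rot: [[-0.963, 0.268, -0.0], [0.268, 0.963, -0.0], [0.0, -0.0, -1.0]]
contact_force: [0.4, 0.7, -1.9]
width: 0.667
```

Call:
move_arm:
  increments:
    - {"claw": 1, "x": 0, "y": 0, "z": -2, "rx": 0, "ry": 0, "rz": 0}
    - {"claw": 1, "x": 0, "y": 0, "z": -2, "rx": 0, "ry": 0, "rz": 0}
    - {"claw": 1, "x": 0, "y": 0, "z": -2, "rx": 0, "ry": 0, "rz": 0}
    - {"claw": 1, "x": 0, "y": 0, "z": -1.5, "rx": 0, "ry": 0, "rz": 0}
    - {"claw": 1, "x": 0, "y": 0, "z": 0, "rx": 0, "ry": 0, "rz": 0}

```text
clock: 10.65
tool_pos: [0.4653, 0.2908, 0.1128]
tcp_rot: [[-0.963, 0.268, 0.0], [0.268, 0.963, -0.0], [-0.0, -0.0, -1.0]]
contact_force: [1.0, -0.7, -1.1]
width: 0.666
```

Call:
move_arm:
  increments:
    - {"claw": 1, "x": 0, "y": 0, "z": -0.8, "rx": 0, "ry": 0, "rz": 0}
    - {"claw": 1, "x": 0, "y": 0, "z": 0, "rx": 0, "ry": 0, "rz": 0}
    - {"claw": 0, "x": 0, "y": 0, "z": 0, "rx": 0, "ry": 0, "rz": 0}
    - {"claw": 0, "x": 0, "y": 0, "z": 0, "rx": 0, "ry": 0, "rz": 0}
    - {"claw": 0, "x": 0, "y": 0, "z": 0, "rx": 0, "ry": 0, "rz": 0}
    - {"claw": 0, "x": 0, "y": 0, "z": 0, "rx": 0, "ry": 0, "rz": 0}
    - {"claw": 0, "x": 0, "y": 0, "z": 10, "rx": 0, "ry": 0, "rz": 0}
    - {"claw": 0, "x": 0, "y": 0, "z": 35, "rx": 0, "ry": 0, "rz": 0}
    - {"claw": 0, "x": 0, "y": 0, "z": 50, "rx": 0, "ry": 0, "rz": 0}
    - {"claw": 0, "x": 0, "y": 0, "z": 50, "rx": 0, "ry": 0, "rz": 0}
    - {"claw": 0, "x": 30, "y": -47, "z": 0, "rx": 0, "ry": 0, "rz": 0}
    - {"claw": 0, "x": 30, "y": -47, "z": 0, "rx": 0, "ry": 0, "rz": 0}
    - {"claw": 0, "x": 30, "y": -47, "z": 0, "rx": 0, "ry": 0, "rz": 0}
    - {"claw": 0, "x": 30, "y": -47, "z": 0, "rx": 0, "ry": 0, "rz": 0}
    - {"claw": 0, "x": 30, "y": -47, "z": 0, "rx": 0, "ry": 0, "rz": 0}
    - {"claw": 0, "x": 23.7, "y": -37.8, "z": 0, "rx": 0, "ry": 0, "rz": 0}
    - {"claw": 0, "x": 0, "y": 0, "z": 0, "rx": 0, "ry": 0, "rz": 0}
    - {"claw": 0, "x": 0, "y": 0, "z": 0, "rx": 0, "ry": 0, "rz": 0}

```text
clock: 12.9
tool_pos: [0.6387, 0.0186, 0.2575]
tcp_rot: [[-0.963, 0.268, -0.0], [0.268, 0.963, 0.0], [0.0, 0.0, -1.0]]
contact_force: [0.5, 0.2, -0.0]
width: 1.0
```

```bash
python3 - <<'E'
from h import *
P={n:get_image(n) for n in("scene","top")}
c=lambda p,u,v,r=30:cv2.resize(p["image"][v-r:v+r,u-r:u+r],(390,390),interpolation=cv2.INTER_CUBIC)
cv2.imwrite("pics/ringon.png",np.hstack([c(P["scene"],450,165),c(P["top"],182,247)]))
E
```

```text
(no output)
```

View pics/ringon.png

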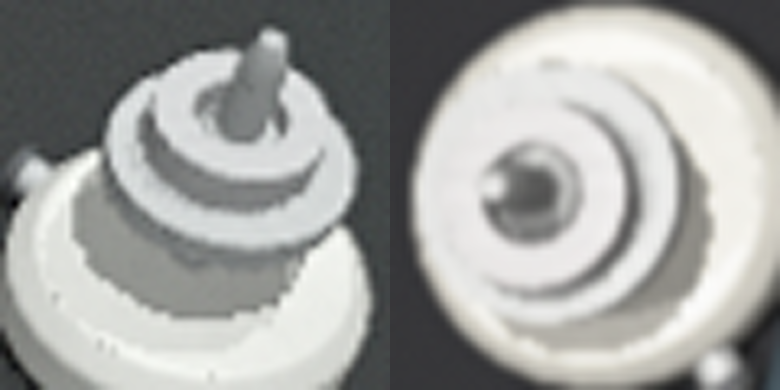

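The ring lies flat around the boss, with the post at about (260,85) in the left crop, and the carriage is still up. Next I'll grip the collar by its neck with the tips about 5 mm above the flange.

Call:
move_arm:
  increments:
    - {"claw": 0, "x": 0, "y": 0, "z": -55, "rx": 0, "ry": 0, "rz": 0}
    - {"claw": 0, "x": 0, "y": 0, "z": -55, "rx": 0, "ry": 0, "rz": 0}
    - {"claw": 0, "x": 0, "y": 0, "z": -50, "rx": 0, "ry": 0, "rz": 0}
    - {"claw": 0, "x": 0, "y": 0, "z": -40, "rx": 0, "ry": 0, "rz": 0}
    - {"claw": 0, "x": 0, "y": 0, "z": -25, "rx": 0, "ry": 0, "rz": 0}
    - {"claw": 0, "x": 0, "y": 0, "z": -8.5, "rx": 0, "ry": 0, "rz": 0}
    - {"claw": 0, "x": 0, "y": 0, "z": 0, "rx": 0, "ry": 0, "rz": 0}
    - {"claw": 1, "x": 0, "y": 0, "z": 0, "rx": 0, "ry": 0, "rz": 0}
    - {"claw": 1, "x": 0, "y": 0, "z": 0, "rx": 0, "ry": 0, "rz": 0}
    - {"claw": 1, "x": 0, "y": 0, "z": 0, "rx": 0, "ry": 0, "rz": 0}
    - {"claw": 1, "x": 0, "y": 0, "z": 0, "rx": 0, "ry": 0, "rz": 0}
    - {"claw": 1, "x": 0, "y": 0, "z": 0, "rx": 0, "ry": 0, "rz": 0}
    - {"claw": 1, "x": 0, "y": 0, "z": 0, "rx": 0, "ry": 0, "rz": 0}
    - {"claw": 1, "x": 0, "y": 0, "z": 0, "rx": 0, "ry": 0, "rz": 0}

```text
clock: 14.75
tool_pos: [0.639, 0.018, 0.0237]
tcp_rot: [[-0.963, 0.268, -0.0], [0.268, 0.963, -0.0], [0.0, -0.0, -1.0]]
contact_force: [-0.2, -0.8, 1.8]
width: 0.51
```

Call:
move_arm:
  increments:
    - {"claw": 1, "x": 0, "y": 0, "z": 5, "rx": 0, "ry": 0, "rz": 0}
    - {"claw": 1, "x": 0, "y": 0, "z": 25, "rx": 0, "ry": 0, "rz": 0}
    - {"claw": 1, "x": 0, "y": 0, "z": 50, "rx": 0, "ry": 0, "rz": 0}
    - {"claw": 1, "x": 0, "y": 0, "z": 50, "rx": 0, "ry": 0, "rz": 0}
    - {"claw": 1, "x": 0, "y": 0, "z": 50, "rx": 0, "ry": 0, "rz": 0}
    - {"claw": 1, "x": 0, "y": 0, "z": 40, "rx": 0, "ry": 0, "rz": 0}
    - {"claw": 1, "x": -30, "y": 47, "z": 0, "rx": 0, "ry": 0, "rz": 0}
    - {"claw": 1, "x": -30, "y": 47, "z": 0, "rx": 0, "ry": 0, "rz": 0}
    - {"claw": 1, "x": -30, "y": 47, "z": 0, "rx": 0, "ry": 0, "rz": 0}
    - {"claw": 1, "x": -30, "y": 47, "z": 0, "rx": 0, "ry": 0, "rz": 0}
    - {"claw": 1, "x": -30, "y": 47, "z": 0, "rx": 0, "ry": 0, "rz": 0}
    - {"claw": 1, "x": -23.7, "y": 37.8, "z": 0, "rx": 0, "ry": 0, "rz": 0}
    - {"claw": 1, "x": 0, "y": 0, "z": 0, "rx": 0, "ry": 0, "rz": 0}
    - {"claw": 1, "x": 0, "y": 0, "z": 0, "rx": 0, "ry": 0, "rz": 0}

```text
clock: 16.5
tool_pos: [0.4654, 0.2904, 0.2436]
tcp_rot: [[-0.963, 0.268, 0.0], [0.268, 0.963, -0.0], [-0.0, -0.0, -1.0]]
contact_force: [0.5, -1.1, -1.5]
width: 0.51
```

```bash
python3 - <<'E'
from h import *
p=get_image("scene");s=env.sense();x,y,z=s["tool_pos"];zb=z-.0237;print(s["tool_pos"],s["width"],s["contact_force"])
u,v=np.int32(pix(p,(x,y,zb-.03)));r=45
c=cv2.resize(p["image"][v-r:v+r,u-r:u+r],(540,540),interpolation=cv2.INTER_CUBIC)
for R,h,X,Y in((.032,0,x,y),(.024,.04,x,y),(.011,.04,x,y),(.004,.158-zb,.4653,.2908),(.032,.119-zb,.4653,.2908)):
    q=np.array([pix(p,(X+R*np.cos(t),Y+R*np.sin(t),zb+h)) for t in np.linspace(0,6.28,40)])
    cv2.polylines(c,[np.int32((q-[u-r,v-r]+.5)*6)],True,(0,0,255),1)
cv2.imwrite("pics/held2.png",c)
E
```

```text
[0.46576659 0.29006287 0.24359954] 0.5066969707511397 [ 0.76359325 -0.34905112 -1.1779892 ]
```

View pics/held2.png

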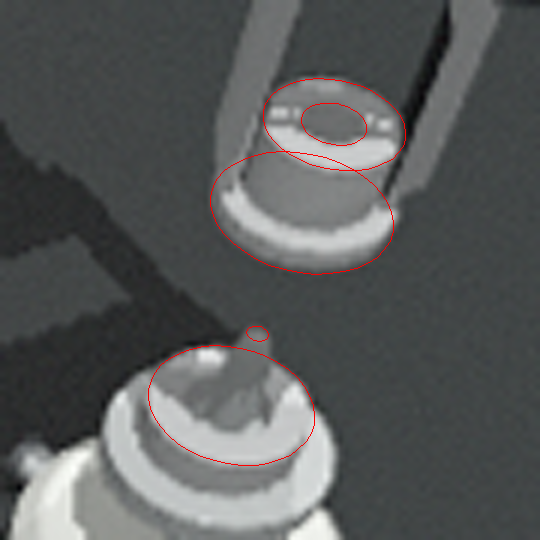

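The collar is held upright (flange at about (302,212) in the crop) and aligned with the post tip at (258,333). I'll thread it on, checking the force.

Call:
move_arm:
  increments:
    - {"claw": 1, "x": 0, "y": 0, "z": -25, "rx": 0, "ry": 0, "rz": 0}
    - {"claw": 1, "x": 0, "y": 0, "z": -20, "rx": 0, "ry": 0, "rz": 0}
    - {"claw": 1, "x": 0, "y": 0, "z": -10, "rx": 0, "ry": 0, "rz": 0}
    - {"claw": 1, "x": 0, "y": 0, "z": -5, "rx": 0, "ry": 0, "rz": 0}
    - {"claw": 1, "x": 0, "y": 0, "z": -5, "rx": 0, "ry": 0, "rz": 0}
    - {"claw": 1, "x": 0, "y": 0, "z": -4, "rx": 0, "ry": 0, "rz": 0}
    - {"claw": 1, "x": 0, "y": 0, "z": 0, "rx": 0, "ry": 0, "rz": 0}

```text
clock: 17.42
tool_pos: [0.4653, 0.2909, 0.1746]
tcp_rot: [[-0.963, 0.268, -0.0], [0.268, 0.963, -0.0], [0.0, -0.0, -1.0]]
contact_force: [0.4, -0.3, -1.5]
width: 0.51
```

Call:
move_arm:
  increments:
    - {"claw": 1, "x": 0, "y": 0, "z": -3, "rx": 0, "ry": 0, "rz": 0}
    - {"claw": 1, "x": 0, "y": 0, "z": -3, "rx": 0, "ry": 0, "rz": 0}
    - {"claw": 1, "x": 0, "y": 0, "z": 0, "rx": 0, "ry": 0, "rz": 0}

```text
clock: 17.8
tool_pos: [0.4651, 0.2908, 0.1683]
tcp_rot: [[-0.963, 0.268, -0.001], [0.268, 0.963, -0.0], [0.0, -0.0, -1.0]]
contact_force: [-0.3, -0.1, -1.6]
width: 0.506
```

Call:
move_arm:
  increments:
    - {"claw": 1, "x": 0, "y": 0, "z": -4, "rx": 0, "ry": 0, "rz": 0}
    - {"claw": 1, "x": 0, "y": 0, "z": -4, "rx": 0, "ry": 0, "rz": 0}
    - {"claw": 1, "x": 0, "y": 0, "z": -4, "rx": 0, "ry": 0, "rz": 0}
    - {"claw": 1, "x": 0, "y": 0, "z": -4, "rx": 0, "ry": 0, "rz": 0}
    - {"claw": 1, "x": 0, "y": 0, "z": -4, "rx": 0, "ry": 0, "rz": 0}
    - {"claw": 1, "x": 0, "y": 0, "z": -3, "rx": 0, "ry": 0, "rz": 0}
    - {"claw": 1, "x": 0, "y": 0, "z": -1, "rx": 0, "ry": 0, "rz": 0}
    - {"claw": 1, "x": 0, "y": 0, "z": 0, "rx": 0, "ry": 0, "rz": 0}

```text
clock: 18.8
tool_pos: [0.4653, 0.2908, 0.1446]
tcp_rot: [[-0.963, 0.268, -0.0], [0.268, 0.963, -0.0], [0.0, -0.0, -1.0]]
contact_force: [0.6, 0.4, -2.0]
width: 0.507
```

Call:
move_arm:
  increments:
    - {"claw": 1, "x": 0, "y": 0, "z": -1.3, "rx": 0, "ry": 0, "rz": 0}
    - {"claw": 1, "x": 0, "y": 0, "z": 0, "rx": 0, "ry": 0, "rz": 0}
    - {"claw": 0.2, "x": 0, "y": 0, "z": 0, "rx": 0, "ry": 0, "rz": 0}
    - {"claw": 0.2, "x": 0, "y": 0, "z": 0, "rx": 0, "ry": 0, "rz": 0}
    - {"claw": 0.2, "x": 0, "y": 0, "z": 0, "rx": 0, "ry": 0, "rz": 0}
    - {"claw": 0.2, "x": 0, "y": 0, "z": 0, "rx": 0, "ry": 0, "rz": 0}

```text
clock: 19.55
tool_pos: [0.4654, 0.2909, 0.1435]
tcp_rot: [[-0.963, 0.268, 0.0], [0.268, 0.963, 0.0], [-0.0, 0.0, -1.0]]
contact_force: [0.4, -0.5, 0.3]
width: 0.796
```

Call:
move_arm:
  increments:
    - {"claw": 0.46, "x": 0, "y": 0, "z": 0, "rx": 0, "ry": 0, "rz": 0}
    - {"claw": 0.46, "x": 0, "y": 0, "z": 0, "rx": 0, "ry": 0, "rz": 0}
    - {"claw": 0.46, "x": 0, "y": 0, "z": 0, "rx": 0, "ry": 0, "rz": 0}
    - {"claw": 0.46, "x": 0, "y": 0, "z": -2, "rx": 0, "ry": 0, "rz": 0}
    - {"claw": 0.46, "x": 0, "y": 0, "z": -2, "rx": 0, "ry": 0, "rz": 0}
    - {"claw": 0.46, "x": 0, "y": 0, "z": -2, "rx": 0, "ry": 0, "rz": 0}
    - {"claw": 0.46, "x": 0, "y": 0, "z": -2, "rx": 0, "ry": 0, "rz": 0}
    - {"claw": 0.46, "x": 0, "y": 0, "z": -2, "rx": 0, "ry": 0, "rz": 0}
    - {"claw": 0.46, "x": 0, "y": 0, "z": -2, "rx": 0, "ry": 0, "rz": 0}

```text
clock: 20.68
tool_pos: [0.4653, 0.2908, 0.1324]
tcp_rot: [[-0.963, 0.268, -0.0], [0.268, 0.963, -0.0], [0.0, -0.0, -1.0]]
contact_force: [-3.6, -2.0, 6.7]
width: 0.538
```

Contact at 6.7 N and the carriage is moving. I'll keep pushing to just short of home.

Call:
move_arm:
  increments:
    - {"claw": 0.46, "x": 0, "y": 0, "z": -3, "rx": 0, "ry": 0, "rz": 0}
    - {"claw": 0.46, "x": 0, "y": 0, "z": -3, "rx": 0, "ry": 0, "rz": 0}
    - {"claw": 0.46, "x": 0, "y": 0, "z": -3, "rx": 0, "ry": 0, "rz": 0}
    - {"claw": 0.46, "x": 0, "y": 0, "z": -3, "rx": 0, "ry": 0, "rz": 0}
    - {"claw": 0.46, "x": 0, "y": 0, "z": -3, "rx": 0, "ry": 0, "rz": 0}
    - {"claw": 0.46, "x": 0, "y": 0, "z": -3, "rx": 0, "ry": 0, "rz": 0}
    - {"claw": 0.46, "x": 0, "y": 0, "z": -3, "rx": 0, "ry": 0, "rz": 0}
    - {"claw": 0.46, "x": 0, "y": 0, "z": -3, "rx": 0, "ry": 0, "rz": 0}
    - {"claw": 0.46, "x": 0, "y": 0, "z": -3, "rx": 0, "ry": 0, "rz": 0}
    - {"claw": 0.46, "x": 0, "y": 0, "z": -3, "rx": 0, "ry": 0, "rz": 0}
    - {"claw": 0.46, "x": 0, "y": 0, "z": 0, "rx": 0, "ry": 0, "rz": 0}

```text
clock: 22.05
tool_pos: [0.4653, 0.2909, 0.1019]
tcp_rot: [[-0.963, 0.268, -0.0], [0.268, 0.963, -0.0], [0.0, -0.0, -1.0]]
contact_force: [-1.8, -2.3, 5.0]
width: 0.542
```

Call:
move_arm:
  increments:
    - {"claw": 0.46, "x": 0, "y": 0, "z": -1, "rx": 0, "ry": 0, "rz": 0}
    - {"claw": 0.46, "x": 0, "y": 0, "z": -1, "rx": 0, "ry": 0, "rz": 0}
    - {"claw": 0.46, "x": 0, "y": 0, "z": -1, "rx": 0, "ry": 0, "rz": 0}
    - {"claw": 0.46, "x": 0, "y": 0, "z": 0, "rx": 0, "ry": 0, "rz": 0}

```text
clock: 22.55
tool_pos: [0.4653, 0.2908, 0.0991]
tcp_rot: [[-0.963, 0.268, -0.0], [0.268, 0.963, -0.0], [0.0, -0.0, -1.0]]
contact_force: [-3.2, -2.0, 7.4]
width: 0.538
```

Call:
move_arm:
  increments:
    - {"claw": 0.46, "x": 0, "y": 0, "z": -0.7, "rx": 0, "ry": 0, "rz": 0}
    - {"claw": 0.46, "x": 0, "y": 0, "z": -0.7, "rx": 0, "ry": 0, "rz": 0}
    - {"claw": 0.46, "x": 0, "y": 0, "z": 0, "rx": 0, "ry": 0, "rz": 0}

```text
clock: 22.92
tool_pos: [0.4653, 0.2909, 0.0977]
tcp_rot: [[-0.963, 0.268, -0.0], [0.268, 0.963, -0.0], [0.0, -0.0, -1.0]]
contact_force: [-2.5, -2.1, 5.9]
width: 0.538
```

Call:
move_arm:
  increments:
    - {"claw": 0.46, "x": 0, "y": 0, "z": -0.5, "rx": 0, "ry": 0, "rz": 0}
    - {"claw": 0.46, "x": 0, "y": 0, "z": 0, "rx": 0, "ry": 0, "rz": 0}

```text
clock: 23.18
tool_pos: [0.4653, 0.2909, 0.0972]
tcp_rot: [[-0.963, 0.268, -0.0], [0.268, 0.963, -0.0], [0.0, -0.0, -1.0]]
contact_force: [-2.3, -2.3, 6.5]
width: 0.54
```

Call:
move_arm:
  increments:
    - {"claw": 0.46, "x": 0, "y": 0, "z": -0.4, "rx": 0, "ry": 0, "rz": 0}
    - {"claw": 0.46, "x": 0, "y": 0, "z": 0, "rx": 0, "ry": 0, "rz": 0}

```text
clock: 23.42
tool_pos: [0.4653, 0.2909, 0.0972]
tcp_rot: [[-0.963, 0.268, -0.0], [0.268, 0.963, -0.0], [0.0, -0.001, -1.0]]
contact_force: [-4.1, -1.5, 8.2]
width: 0.54
```

Call:
move_arm:
  increments:
    - {"claw": 0.46, "x": 0, "y": 0, "z": -0.5, "rx": 0, "ry": 0, "rz": 0}
    - {"claw": 0.46, "x": 0, "y": 0, "z": 0, "rx": 0, "ry": 0, "rz": 0}

```text
clock: 23.68
tool_pos: [0.4654, 0.2909, 0.0972]
tcp_rot: [[-0.963, 0.268, -0.001], [0.268, 0.963, -0.001], [0.0, -0.001, -1.0]]
contact_force: [-6.6, -2.5, 11.8]
width: 0.54
```

Call:
move_arm:
  increments:
    - {"claw": 0.46, "x": 0, "y": 0, "z": -0.4, "rx": 0, "ry": 0, "rz": 0}
    - {"claw": 0.46, "x": 0, "y": 0, "z": 0, "rx": 0, "ry": 0, "rz": 0}

```text
clock: 23.92
tool_pos: [0.4654, 0.2909, 0.0972]
tcp_rot: [[-0.963, 0.268, -0.001], [0.268, 0.963, -0.001], [0.001, -0.001, -1.0]]
contact_force: [-6.1, -3.4, 14.1]
width: 0.536
```

The pose has stopped at 0.0972 (expected 0.097) while the force has risen past the seal drag, so the carriage is home. One last nudge, then unload, open and withdraw.

Call:
move_arm:
  increments:
    - {"claw": 0.46, "x": 0, "y": 0, "z": -0.8, "rx": 0, "ry": 0, "rz": 0}
    - {"claw": 0.46, "x": 0, "y": 0, "z": 0, "rx": 0, "ry": 0, "rz": 0}

```text
clock: 24.18
tool_pos: [0.4654, 0.2909, 0.0971]
tcp_rot: [[-0.963, 0.268, -0.001], [0.268, 0.963, -0.001], [0.001, -0.001, -1.0]]
contact_force: [-9.4, -3.7, 18.8]
width: 0.542
```

Call:
move_arm:
  increments:
    - {"claw": 0.46, "x": 0, "y": 0, "z": 2, "rx": 0, "ry": 0, "rz": 0}
    - {"claw": 0.46, "x": 0, "y": 0, "z": 3, "rx": 0, "ry": 0, "rz": 0}
    - {"claw": 0, "x": 0, "y": 0, "z": 0, "rx": 0, "ry": 0, "rz": 0}
    - {"claw": 0, "x": 0, "y": 0, "z": 0, "rx": 0, "ry": 0, "rz": 0}
    - {"claw": 0, "x": 0, "y": 0, "z": 0, "rx": 0, "ry": 0, "rz": 0}
    - {"claw": 0, "x": 0, "y": 0, "z": 0, "rx": 0, "ry": 0, "rz": 0}
    - {"claw": 0, "x": 0, "y": 0, "z": 20, "rx": 0, "ry": 0, "rz": 0}
    - {"claw": 0, "x": 0, "y": 0, "z": 40, "rx": 0, "ry": 0, "rz": 0}
    - {"claw": 0, "x": 0, "y": 0, "z": 50, "rx": 0, "ry": 0, "rz": 0}
    - {"claw": 0, "x": 0, "y": 0, "z": 50, "rx": 0, "ry": 0, "rz": 0}
    - {"claw": 0, "x": 0, "y": -50, "z": 0, "rx": 0, "ry": 0, "rz": 0}
    - {"claw": 0, "x": 0, "y": -50, "z": 0, "rx": 0, "ry": 0, "rz": 0}
    - {"claw": 0, "x": 0, "y": -50, "z": 0, "rx": 0, "ry": 0, "rz": 0}
    - {"claw": 0, "x": 0, "y": -50, "z": 0, "rx": 0, "ry": 0, "rz": 0}
    - {"claw": 0, "x": 0, "y": -50, "z": 0, "rx": 0, "ry": 0, "rz": 0}
    - {"claw": 0, "x": 0, "y": 0, "z": 0, "rx": 0, "ry": 0, "rz": 0}
    - {"claw": 0, "x": 0, "y": 0, "z": 0, "rx": 0, "ry": 0, "rz": 0}

```text
clock: 26.3
tool_pos: [0.4653, 0.0412, 0.2593]
tcp_rot: [[-0.963, 0.269, -0.0], [0.269, 0.963, 0.0], [0.0, 0.0, -1.0]]
contact_force: [0.3, -0.1, 0.3]
width: 0.999
```

```bash
python3 - <<'E'
from h import *
o=[]
for n,u,v in(("scene",450,165),("top",182,247)):
    p=get_image(n);r=36
    c=cv2.resize(p["image"][v-r:v+r,u-r:u+r],(396,396),interpolation=cv2.INTER_CUBIC)
    for R,h in((.045,.059),(.032,.089),(.024,.119)):
        q=np.array([pix(p,(.4653+R*np.cos(t),.2908+R*np.sin(t),h)) for t in np.linspace(0,6.28,40)])
        cv2.polylines(c,[np.int32((q-[u-r,v-r]+.5)*5.5)],True,(0,0,255),1)
    o.append(c)
cv2.imwrite("pics/end.png",np.hstack(o))
E
```

```text
(no output)
```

View pics/end.png

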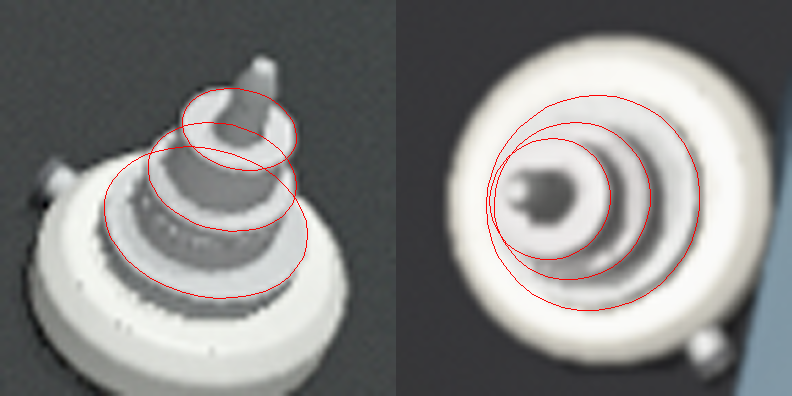

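The outlines for home height match the carriage, flange and neck in both views: the stack is flat, with the post through it and the hand clear.

```bash
python3 -c "
from h import *
print(workorder.close_job())"
```

```text
the job is handed in; nothing more can be done
None
```

I built up the filter holder and handed the job in at about 26 s. I threaded the plain aluminium ring around the boss and let go. I then threaded the collar, flange down, onto the ring and let go. Finally I pushed on the flange with the fingertips until the carriage was home, and took the hand away.

- **Carriage home:** the tool stopped at z = 0.0972 m, against 0.097 m expected. The force then rose from about 7 N to about 19 N with no more travel.
- **Stack flat:** in both final pictures the carriage, flange and neck match the outlines drawn for home height, with ring and collar lying flat. The gripper was open and clear, with about 0 N on it.
- **Disagreements:**
  - The two cameras differed by up to about 6 mm on the holder's position in the first silhouette fit. Checking the post tip in close crops settled it, and both parts went on with no force beyond the noise.
  - The gripper read about 62.5 mm on the 64 mm ring, which I left unexplained because the picture showed it held level.
- **Not checked:** I took no final picture of the other things on the bench. The planned paths kept clear of them, and nothing pointed to a contact.

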